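# Hook the slotted cover into the bench fume extractor

### The arm

A 6-joint arm with a two-finger parallel gripper is mounted at the origin on a cart in front of the work surface, level with it; the furniture and walls round the work are solid. World frame = base frame: x ahead of the robot, y to its left, z up, the work surface at z = 0. Lengths are in mm, angles in rad, forces in N, time in s.
With the tool pointing down it reaches from about 350 to 975 mm from the base axis. Payload 17.4 kg.
Tool frame: the origin (TCP) lies midway between the tips of the shut fingers; the grasp point (between the pads) lies 19 mm behind it; z points along the fingers, y is the line along which they close (so a half turn about z gives the same grasp; the last joint's range is limited). The gripper opens to 85 mm and grips with 20 to 120 N. Pads are 22 mm wide; open, the fingers measure 114 mm over their backs; the gripper's body (76 mm by 85 mm) begins 54 mm behind the grasp point. The pads swing forward as they close: fully open they stand 13 mm farther back than shut.
Start: joints at [-1.276, 0.116, 1.442, -0, 1.584, -0.038], TCP at [220.507, -637.973, 231.303] pointing down, gripper open.
Joint ranges: [-2.83, 2.83], [-0.83, 2.19], [0.07, 2.5], [-1.14, 4.28], [0.01, 3], [-2.97, 2.97]. Speed limits (rad/s): [1.89, 1.89, 2.22, 3.14, 3.14, 3.14].

### API

Orientations are given as a unit quaternion [w, x, y, z].
In Python, from rig import sensors, viewer, robot gives the robot as it stands.
- The arm moves only by the shell command python3 -m handwheel 'ROWS' [OPENING] [FORCE]. ROWS is JSON, a list that holds one entry, the list of rows, each a list of 4 numbers: the shift along the tool's x, y, z in units of 30 mm (1.0 is 30 mm), then the turn about the tool's z in units of 0.08 rad (1.0 is 0.08 rad). In form: [[[dx, dy, dz, roll], ...]]. A call has 1 to 12 rows; each row shifts and turns the commanded pose from where the row before left it, along the tool's axes as they then stand; what a row does not reach is not made up. A row lasts 1/8 s, in which the tool goes at most 62.5 mm and 10.7 degrees, less where a joint would pass 70% of its speed; a pose out of reach is approached as far as the arm can. A call with a number of a shift or a turn outside -1 to 1 is refused whole. A call with a gripper value outside its range is refused whole. OPENING is the closure, from 0 (fully open) to 1 (shut), set as the call begins (- or left out, the last holds). The fingers move at their own pace and stop on an object; FORCE is the grip in N (left out, the last holds). Time passes only in rows, so rows that do not move let the fingers close. It gives the time, the measured TCP pose, the force, the opening and the grip force at its end, in the units of the state.
- sensors.observe(): the state, without advancing time (a new reading comes with each control period).
- viewer.read_camera(name): name is "scene" or "top" or "wrist"; returns a dict with "image" (480x640x3 uint8, blue, green, red), "fov_y" (degrees; the focal length in pixels is half the picture's height over the tangent of half this angle, whatever the lens; pixels are square), "cx", "cy" (the principal point, pixels), "D" ([k1, k2, p1, p2, k3] as OpenCV has them; the pictures are not rectified), "world_to_cam" (4x4, takes a point from world to camera coordinates). Camera axes: x right, y down, z forward; pixel columns grow to the right and rows downward; lengths in mm; the calibration is good to about 2 mm. A picture is of the moment at which its call begins. There is no depth.
- robot.close_job(): hands the job in; it is judged then, once.
Trained networks look in the newest picture that a camera, given by its name, has taken for a name from the list of things; names that differ only in an ending like _2 or _b are one class to them, and where a whole thing is asked for, a point or a joint stands for the part that bears it (a point fixed in the world has none). Each returns a list of dicts, best first, with "p" (0 to 1); they miss things now and then, are a little off and sometimes report something else, mostly with a low value. They report only what shows in the picture. A call takes as long as a camera call.
- viewer.outline_of(query, camera): "mask" (480x640 bool, what is visible of it) and "pixel" ([row, column] in pixels, amid what is visible of it).
The state is a dict: "clock": time; "qpos": joint angles; "joint_vel": joint speeds; "tau": joint torques, N m; "tcp_pos": TCP position; "eef_rot": TCP orientation; "ft_force": force on the tool from outside, world axes, zero at the start; "torque": the same for the moment, N m; "width": opening from 0.0 (shut) to 1.0 (fully open); "finger_force": force on a finger pad.
Only numpy, scipy, OpenCV 4.12 (cv2) and the standard library are available. Lean on these libraries where they do the work, as an engineer would, in place of code of your own. Each camera call takes 0.05 s, during which the arm holds its last target. There are 200 camera calls.

### The job

Close the white fume extractor with the blue slotted cover: pick the cover up by its black handle, tilt it, hook one of its short edges under the extractor's yellow lip, then lower the opposite edge until the cover lies flat on the ledge, inside the walls. Keep hold of the handle until the cover is down, then let go. Leave the plain orange cover and the round teal tin where they are.

Things in the scene. Friction and masses are not known exactly. Their poses are not given: they have to be found in the camera images.
- blue_cover_handle (a point): Centre of the black handle bar of the blue slotted cover. The bar runs along the cover's x axis; it is 54 mm long, 14 mm wide (grip it across y) and 18 mm high. This point lies over the middle of the cover, 37 mm above its underside; the bar's top is at 46 mm. Axes: x along the handle, z up out of the cover.
- blue_cover: The blue slotted cover, a stiff plate 110 (x) x 90 (y) x 6 mm, about 120 g, that starts flat on the bench. Origin at the centre of its underside, axes as at the handle. It is symmetric: either of its two short (90 mm) edges may go under the lip.
- edge_a (a point): Middle of the blue cover's short edge at its -x end, half-way through its thickness.
- edge_b (a point): Middle of the blue cover's short edge at its +x end, half-way through its thickness.
- extractor: White fume extractor, a low case 140 (x) x 124 (y) mm fixed to the bench, open on top; origin under its centre. Its x points from the end with the lip (near the robot) to the far end, z up. The recess for the cover is 124 mm long and 108 mm wide. Walls 8 mm thick stand 9 mm (sides) and 14 mm (far end) above the ledge; the near end is closed at x = -62 mm and roofed by the lip.
- seat (a point): Centre of the extractor's recess, at the height of the flat ledge on which the cover rests (40 mm above the bench); axes as the extractor. The cover is to lie centred here, give or take the play (7 mm in x, 9 mm in y); its handle point is then 37 mm above this point.
- lip (a point): Middle of the yellow lip's free edge, on its underside: 40 mm to the -x side of the seat, 20 mm above the ledge. The lip spans the width, is 5 mm thick, overhangs 22 mm. From it to the far wall is 102 mm: the 110 mm cover cannot go in flat. Tilted about 18 degrees, near edge low, it goes down past the lip's edge, slides some 22 mm under the lip, then the far edge is lowered.
- orange_cover: A plain orange cover without slots, of the same size and with the same handle; origin at the centre of its underside. A bystander, it is not to be moved.
- tin: Round teal tin, 50 mm across and 16 mm high; origin under its centre. A bystander.

How it is judged:
By the outcome, as a careful person would: the job done as asked, in the order asked, and still so for the second after the job is handed in, with the robot touching nothing.
It also fails if it takes over 38 s, if anything falls off the work surface, if the arm or the gripper's body presses on something with over 40 N, if the wrist force passes 120 N, or if a joint passes its speed limit or range.

## Working session

There is one attempt and no reset: what is moved stays moved. The work goes in short steps, Python scripts to look and compute and a shell command to move; the robot and the scene stay as the last step left them, time stands still between calls to the robot, and variables do not carry over. Pictures are saved under pics/ and viewed, at most 10 in all, crops included, and the job is handed in when it is done.

```bash
ls; mkdir -p pics; cat > h.py <<'E'
import numpy as np, cv2
from rig import sensors, viewer, robot
from scipy.spatial.transform import Rotation as R
def cam(n):
    c=viewer.read_camera(n); f=240/np.tan(np.radians(c["fov_y"])/2)
    K=np.array([[f,0,c["cx"]],[0,f,c["cy"]],[0,0,1]]); return c,K,np.array(c["D"],float),np.array(c["world_to_cam"])
def back(uv,z,K,D,T):
    p=cv2.undistortPoints(np.array(uv,float).reshape(-1,1,2),K,D).reshape(-1,2)
    d=np.c_[p,np.ones(len(p))]@T[:3,:3]; o=-T[:3,:3].T@T[:3,3]
    return o+d*((z-o[2])/d[:,2])[:,None]
def proj(P,K,D,T):
    return cv2.projectPoints(np.array(P,float).reshape(-1,1,3),cv2.Rodrigues(T[:3,:3])[0],T[:3,3],K,D)[0].reshape(-1,2)
E
python3 - <<'E'
from h import *
s=sensors.observe(); print(s["clock"],s["tcp_pos"],s["eef_rot"],s["width"])
ims=[]
for n in ("top","scene"):
    c,K,D,T=cam(n); ims.append(c["image"].copy()); print(n,K[0,0],"pos",-T[:3,:3].T@T[:3,3])
    for q,z in (("blue_cover",6),("blue_cover_handle",46),("extractor",50),("lip",62),("orange_cover",6),("tin",16)):
        for r in viewer.outline_of(q,n)[:2]:
            m=r["mask"].astype(np.uint8); 
            if m.sum()<5: continue
            cs=max(cv2.findContours(m,0,2)[0],key=cv2.contourArea)
            w=back(cs,z,K,D,T)[:,:2].astype(np.float32); b=cv2.minAreaRect(w)
            print(n,q,round(r["p"],2),np.round(r["pixel"]),"rect",np.round(b[0],1),np.round(b[1],1),round(b[2],1))
cv2.imwrite("pics/a.png",ims[0]); cv2.imwrite("pics/b.png",ims[1])
E
```

```text
pics
0.0 [ 220.45318307 -637.7755058   230.53606677] [-6.14133247e-04  9.86186778e-01  1.65635911e-01 -8.00679114e-05] 0.999611178363156
top 465.4691609234031 pos [331.97623303 196.07177584 915.34782847]
top blue_cover 0.9 [249. 299.] rect [477.5 236.5] [ 90.6 111.4] 79.1
top blue_cover_handle 0.61 [250. 302.] rect [471.4 234.3] [ 88.1 109.1] 79.0
top extractor 0.6 [196. 244.] rect [571.6 344.6] [135.6 151. ] 76.3
top lip 0.76 [198. 241.] rect [568.7 342.2] [135.9 148.9] 75.5
top orange_cover 0.91 [244. 386.] rect [478.1  61.1] [110.7  92.1] 1.4
top tin 0.66 [316. 321.] rect [348.  191.5] [45.9 47.4] 89.5
top tin 0.17 [247. 298.] rect [475.7 235.4] [ 89.8 109.2] 79.3
scene 503.3230949934128 pos [121.14527249 779.3536822  594.52721571]
scene blue_cover 0.79 [295. 315.] rect [440.5 243.2] [93.7 42.8] 81.5
scene blue_cover_handle 0.86 [295. 314.] rect [419.3 280.4] [85.3 39.4] 81.1
scene extractor 0.64 [298. 215.] rect [562.5 352.5] [155.1 179. ] 77.9
scene lip 0.63 [302. 217.] rect [551.7 362.8] [153.  173.7] 78.4
scene orange_cover 0.55 [239. 346.] rect [490.2  56.3] [104.1  83.3] 89.7
scene tin 0.94 [303. 384.] rect [344.7 196.7] [49.3 61.1] 29.5
```

View pics/a.png

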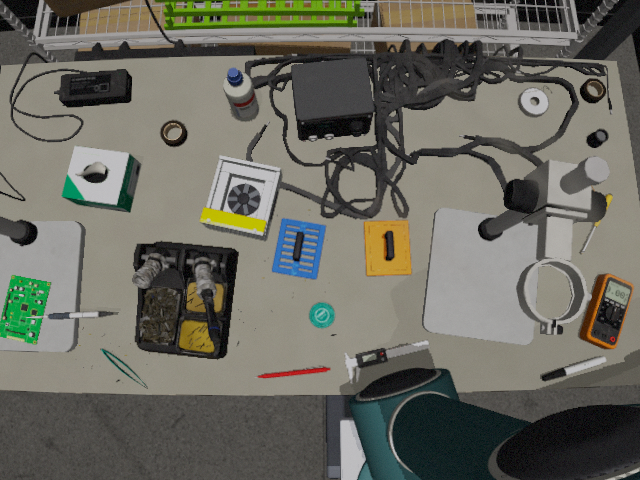

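View pics/b.png

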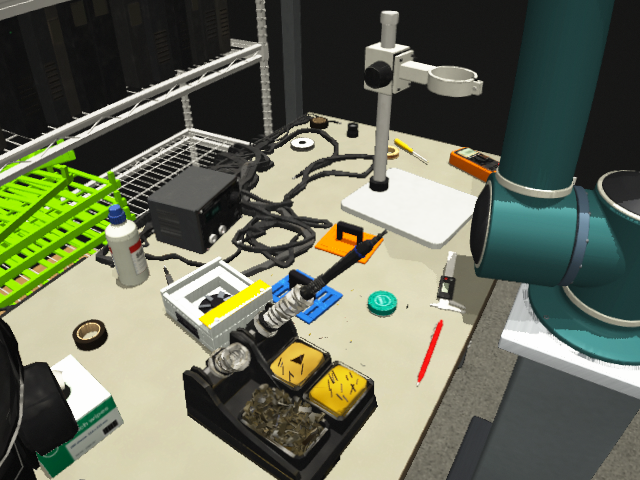

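The top view shows the blue cover at (299,249), yaw about -11°, and the extractor at (244,196) with its yellow lip on the near side at (234,220). The soldering station is at (187,300), and the microscope ring at (555,290) stands in the arm's way. The tool can't tilt, so I'll pivot the cover in the grip by pressing one edge on top of the lip's end. First I'll get the heights of the obstacles.

```bash
python3 - <<'E'
from h import *
C={n:cam(n)[1:] for n in("top","scene")}
def ray(n,uv):
    K,D,T=C[n]; a,b=back([uv],0,K,D,T)[0],back([uv],100,K,D,T)[0]; d=b-a; return a,d/np.linalg.norm(d)
for name,t,s in(("ring",(555,290),(455,80)),("ringnear",(552,325),(480,86)),("posttop",(592,170),(389,15)),("irontip",(219,345),(383,233)),("coil2",(205,268),(297,293)),("extFL",(219,156),(165,290)),("lipR",(268,236),(270,285)),("lipL",(200,221),(207,322))):
    a,d=ray("top",t);b,e=ray("scene",s)
    k=np.linalg.lstsq(np.c_[d,-e],b-a,rcond=None)[0]; p,q=a+k[0]*d,b+k[1]*e
    print(name,np.round((p+q)/2),"gap",round(np.linalg.norm(p-q)))
# yellow lip top, handle black in top
c,K,D,T=cam("top"); hsv=cv2.cvtColor(c["image"],cv2.COLOR_BGR2HSV)
def rect(m,z,name):
    cs=max(cv2.findContours(m.astype(np.uint8),0,2)[0],key=cv2.contourArea)
    b=cv2.minAreaRect(back(cs,z,K,D,T)[:,:2].astype(np.float32)); print(name,np.round(b[0],1),np.round(b[1],1),round(b[2],1), np.round(cv2.boxPoints(b)).tolist())
box=np.zeros((480,640),bool); box[150:250,190:290]=1
rect(box&(hsv[...,0]>22)&(hsv[...,0]<35)&(hsv[...,1]>150),65,"lip top")
hb=np.zeros((480,640),bool); hb[228:268,288:308]=1
rect(hb&(hsv[...,2]<60),44,"handle")
E
```

```text
ring [ 367. -126.  297.] gap 7
ringnear [ 319. -118.  297.] gap 9
posttop [ 508. -137.  394.] gap 1
irontip [300. 335. 259.] gap 4
coil2 [409. 378. 155.] gap 29
extFL [649. 388.  56.] gap 9
lipR [497. 293.  60.] gap 8
lipL [522. 419.  73.] gap 5
lip top [525.1 357.2] [122.6  26. ] 79.2 [[501.0, 299.0], [526.0, 295.0], [549.0, 415.0], [524.0, 420.0]]
handle [476.4 236.4] [13.7 54.6] 81.1 [[448.0, 234.0], [502.0, 225.0], [504.0, 239.0], [451.0, 247.0]]
```

```bash
python3 -m handwheel '[[[0.5,-0.8,-0.6,0],[0.5,-0.8,-0.6,0],[0.5,-0.8,-0.6,0],[0.5,-0.8,-0.6,0],[0.5,-0.8,-0.6,0],[0.5,-0.8,-0.6,0],[0.5,-0.8,-0.6,0],[0.5,-0.8,-0.6,0],[0.5,-0.8,-0.6,0],[0.5,-0.8,-0.6,0],[0.5,-0.8,-0.6,0],[0.5,-0.8,-0.6,0]]]' 0
```

```text
clock: 2.35
tcp_pos: [296.6, -306.0, 448.1]
eef_rot: [0.0, 0.986, 0.166, 0.0]
ft_force: [0.1, 0.7, 0.1]
width: 0.997
finger_force: 0.0
```

```bash
python3 -m handwheel '[[[0.45,-0.95,0,0],[0.45,-0.95,0,0],[0.45,-0.95,0,0],[0.45,-0.95,0,0],[0.45,-0.95,0,0],[0.45,-0.95,0,0],[0.45,-0.95,0,0],[0.45,-0.95,0,0],[0.9,-0.9,0.5,0],[0.9,-0.9,0.5,0],[0.9,-0.9,0.5,0],[0.9,-0.9,0.5,0]]]'
```

```text
clock: 3.85
tcp_pos: [391.1, 82.5, 387.0]
eef_rot: [0.0, 0.986, 0.166, 0.0]
ft_force: [0.6, -0.7, 0.1]
width: 0.997
finger_force: 0.0
```

```bash
python3 -m handwheel '[[[0.88,-0.78,0.9,0],[0.88,-0.78,0.9,0],[0.88,-0.78,0.9,0],[0.88,-0.78,0.9,0],[0.88,-0.78,0.9,0],[0,0,0.3,0.9],[0,0,0.3,0.9],[0,0,0.3,0.9],[0,0,0.3,0.9],[0,0,0.3,0.9],[0,0,0.3,0.9],[0,0,0.3,0.9]]]'; python3 - <<'E'
from h import *
c,K,D,T=cam("wrist"); cv2.imwrite("pics/c.png",c["image"]); s=sensors.observe()
print(s["qpos"],s["tcp_pos"],s["eef_rot"], -T[:3,:3].T@T[:3,3])
hsv=cv2.cvtColor(c["image"],cv2.COLOR_BGR2HSV)
for q,z in(("blue_cover",6),("extractor",50)):
  for r in viewer.outline_of(q,"wrist")[:1]:
    cs=max(cv2.findContours(r["mask"].astype(np.uint8),0,2)[0],key=cv2.contourArea)
    b=cv2.minAreaRect(back(cs,z,K,D,T)[:,:2].astype(np.float32)); print(q,r["p"],r["pixel"],b)
    if q=="blue_cover": m=r["mask"]
h=cv2.morphologyEx(m.astype(np.uint8),cv2.MORPH_CLOSE,np.ones((25,25)))&(hsv[...,2]<70)
n,l,st,ce=cv2.connectedComponentsWithStats(h.astype(np.uint8)); i=1+st[1:,4].argmax()
cs=max(cv2.findContours((l==i).astype(np.uint8),0,2)[0],key=cv2.contourArea)
print("handle",st[i],cv2.minAreaRect(back(cs,46,K,D,T)[:,:2].astype(np.float32)))
E
```

```text
clock: 5.35
tcp_pos: [477.4, 234.9, 189.1]
eef_rot: [-0.0, 0.996, -0.087, 0.0]
ft_force: [0.3, -0.1, 0.0]
width: 1.002
finger_force: 0.0
[ 4.09180233e-01 -1.83792507e-01  1.80415463e+00 -1.12982871e-05
  1.52246265e+00  2.15721930e+00] [477.14310243 234.70736091 187.82468743] [ 2.99121775e-04  9.96075531e-01 -8.85051201e-02 -5.38594645e-04] [543.80470794 222.58147433 332.121561  ]
blue_cover 0.6 [211.7, 319.6] ((478.6867370605469, 236.4269256591797), (90.29444885253906, 111.0279541015625), 79.76441192626953)
extractor 0.94 [120.2, 154.7] ((574.136962890625, 346.7896423339844), (142.513671875, 144.33145141601562), 76.84781646728516)
handle [ 311  189   18   69 1165] ((481.4306335449219, 235.8850555419922), (13.692671775817871, 55.55965042114258), 79.57162475585938)
```

View pics/c.png

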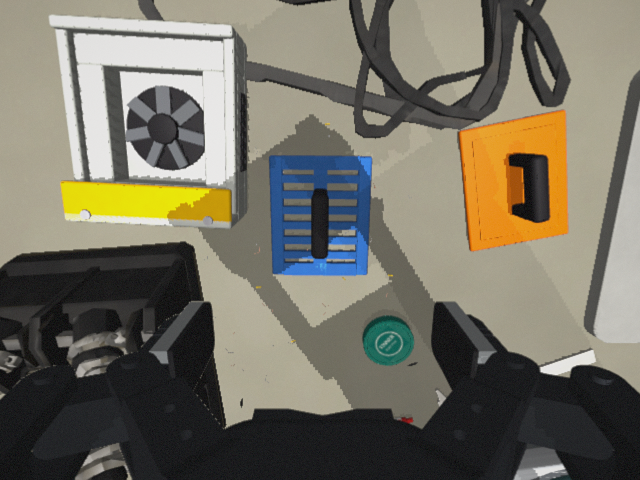

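The wrist view shows the blue cover at (320,215) with its handle at (320,223), nothing in the way beside it. The extractor is at upper left, with the yellow lip at (146,200). Going down to grip.

```bash
python3 -m handwheel '[[[0.06,-0.05,1,0],[0,0,1,0],[0,0,1,0],[0,0,1,0],[0,0,0.9,0],[0,0,0.5,0],[0,0,0.25,0],[0,0,0,0]]]' 0 ; python3 -m handwheel '[[[0,0,0,0],[0,0,0,0],[0,0,0,0],[0,0,0,0],[0,0,0,0],[0,0,0,0],[0,0,0,0]]]' 1 30
```

```text
clock: 6.5
tcp_pos: [479.7, 236.1, 20.2]
eef_rot: [-0.0, 0.996, -0.085, 0.0]
ft_force: [-0.5, -0.0, -0.6]
width: 0.999
finger_force: 0.0
clock: 7.38
tcp_pos: [479.6, 236.1, 20.1]
eef_rot: [-0.0, 0.996, -0.086, 0.0]
ft_force: [-0.2, -0.9, 5.3]
width: 0.16
finger_force: 30.7
```

```bash
python3 -m handwheel '[[[0,0,-0.3,0],[0,0,-1,0],[0,0,-1,0],[0,0,-1,0],[0,0,-1,0],[0,0,-0.7,0],[0,0,0,0]]]'; python3 - <<'E'
from h import *
c,K,D,T=cam("wrist"); cv2.imwrite("pics/d.png",c["image"]); np.savez("d.npz",K=K,D=D,T=T)
s=sensors.observe(); print(s["tcp_pos"],s["width"])
hsv=cv2.cvtColor(c["image"],cv2.COLOR_BGR2HSV); m=(hsv[...,0]>22)&(hsv[...,0]<35)&(hsv[...,1]>150); m[:, 330:]=0
n,l,st,ce=cv2.connectedComponentsWithStats(m.astype(np.uint8)); i=1+st[1:,4].argmax(); print(st[i])
cs=max(cv2.findContours((l==i).astype(np.uint8),0,2)[0],key=cv2.contourArea)
b=cv2.minAreaRect(back(cs,65,K,D,T)[:,:2].astype(np.float32)); print(b,cv2.boxPoints(b))
E
```

```text
clock: 8.25
tcp_pos: [479.9, 236.2, 171.1]
eef_rot: [-0.001, 0.996, -0.085, 0.001]
ft_force: [0.6, 0.7, -1.3]
width: 0.158
finger_force: 29.8
[479.49497616 236.0193751  169.59496874] 0.1571547455665447
[  46  187  175   42 5677]
((525.01318359375, 359.69207763671875), (118.03800964355469, 25.240711212158203), 78.27090454101562) [[500.65872 304.47092]
 [525.3723  299.33987]
 [549.3677  414.91324]
 [524.65405 420.04428]]
```

View pics/d.png

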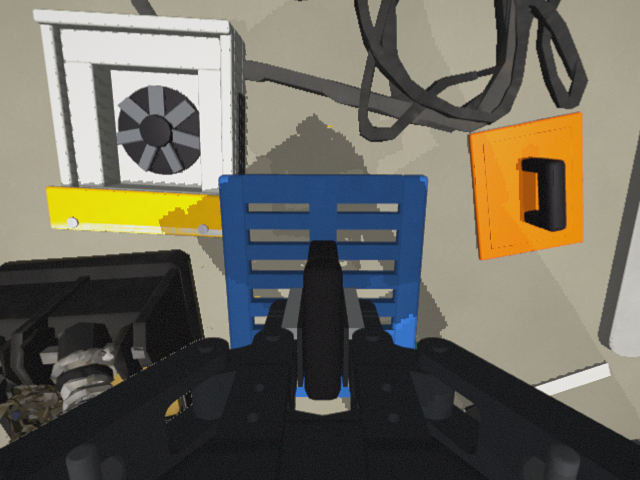

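The cover is held level. The lip's left end agrees with the first measurement, giving an extractor yaw of about -11.2°. Next: turn 90°, then come over the right end of the lip.

```bash
python3 -m handwheel '[[[0,0,0,-1],[0,0,0,-1],[0,0,0,-1],[0,0,0,-1],[0,0,0,-1],[0,0,0,-1],[0,0,0,-1],[0,0,0,-1],[0,0,0,-1],[0,0,0,-1],[0,0,0,-1],[0,0,0,-1]]]'; python3 -m handwheel '[[[0,0,0,-1],[0,0,0,-1],[0,0,0,-1],[0,0,0,-1],[0,0,0,-1],[0,0,0,-1],[0,0,0,-1],[0,0,0,-0.3],[0.3,0.23,0.8,0],[0.3,0.23,0.8,0],[0.27,0.24,0.7,0],[0,0,0.2,0]]]'
```

```text
clock: 9.8
tcp_pos: [479.0, 235.8, 167.9]
eef_rot: [0.0, 0.923, 0.385, -0.001]
ft_force: [-0.6, 0.4, -1.4]
width: 0.154
finger_force: 29.8
clock: 11.3
tcp_pos: [504.6, 257.3, 92.6]
eef_rot: [-0.0, 0.774, 0.633, -0.002]
ft_force: [0.6, -0.0, -1.9]
width: 0.157
finger_force: 29.7
```

```bash
python3 -m handwheel '[[[0,0,0.15,0],[0,0,0.12,0],[-0.05,0,0.1,0],[-0.07,0,0.1,0],[-0.07,0,0.1,0],[-0.07,0,0.1,0],[-0.07,0,0.1,0],[-0.05,0,0.1,0],[0,0,0,0]]]'; python3 - <<'E'
from h import *
c,K,D,T=cam("scene"); cv2.imwrite("pics/e.png",cv2.resize(c["image"][220:370,140:400],None,fx=3,fy=3))
E
```

```text
clock: 12.42
tcp_pos: [503.2, 246.2, 69.1]
eef_rot: [0.0, 0.774, 0.634, 0.0]
ft_force: [-0.0, -1.0, 4.4]
width: 0.156
finger_force: 32.2
```

View pics/e.png

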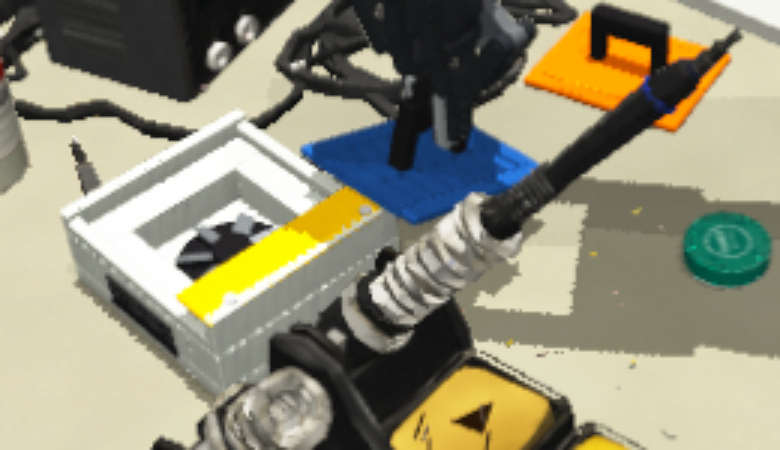

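```bash
python3 -m handwheel '[[[0,0,-0.5,0],[0,0,-1,0],[0,0,-1,0],[0,0,-0.5,1],[0,0,0,1],[0,0,0,1],[0,0,0,1],[0,0,0,1],[0,0,0,1],[0,0,0,1],[0,0,0,1],[0,0,0,1]]]'; python3 -m handwheel '[[[0,0,0,1],[0,0,0,1],[0,0,0,1],[0,0,0,1],[0,0,0,1],[0,0,0,1],[0,0,0,1],[0,0,0,1],[0,0,0,1],[0,0,0,1],[0,0,0,0.6],[0,0,0,0]]]'; python3 - <<'E'
from h import *
c,K,D,T=cam("wrist"); cv2.imwrite("pics/f.png",c["image"]); s=sensors.observe(); np.savez("f.npz",K=K,D=D,T=T,p=s["tcp_pos"],q=s["eef_rot"])
hsv=cv2.cvtColor(c["image"],cv2.COLOR_BGR2HSV); m=((hsv[...,0]>100)&(hsv[...,0]<125)&(hsv[...,1]>150)).astype(np.uint8)
cs=max(cv2.findContours(m,0,2)[0],key=cv2.contourArea).reshape(-1,2)
print("bbox",cv2.boundingRect(cs)); top=cs[cs[:,1]<cs[:,1].min()+4]; print(top[:,0].min(),top[:,0].max(),cs[:,1].min())
for a in ((-1,-1),(1,-1)): print(cs[(cs@np.array(a)).argmax()])
E
```

```text
clock: 13.98
tcp_pos: [502.8, 246.2, 159.4]
eef_rot: [0.0, 0.948, 0.319, -0.0]
ft_force: [0.0, 0.3, -1.2]
width: 0.163
finger_force: 31.3
clock: 15.48
tcp_pos: [502.9, 246.3, 159.3]
eef_rot: [0.0, 0.995, -0.097, 0.0]
ft_force: [0.2, 0.5, -1.0]
width: 0.159
finger_force: 31.3
bbox (203, 153, 239, 195)
206 437 153
[206 156]
[441 159]
```

View pics/f.png

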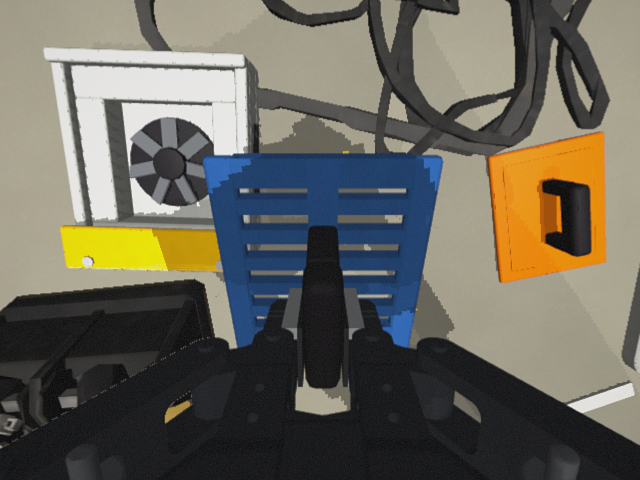

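The front edge now spans (206,156) to (441,159), against 210 px when flat, so the far edge is raised. I'll fit the tilt from those corners.

```bash
cat > fit.py <<'E'
from h import *
from scipy.optimize import least_squares
def rot(q): return R.from_quat([q[1],q[2],q[3],q[0]]).as_matrix()
def fit(f,px,half=True):
    d=np.load(f) if isinstance(f,str) else f
    Rw=rot(d["q"]); G=d["p"]-19*Rw[:,2]
    # cover axes: x=tool x, y=-tool y, z=-tool z ; tilt th raises +x end
    def pts(v,P):
        th,sx,sz=v; u=np.array(P,float)-[0,0,39]+[sx,0,sz]
        c,s=np.cos(th),np.sin(th); x=c*u[:,0]-s*u[:,2]; z=s*u[:,0]+c*u[:,2]
        return G+np.c_[x,-u[:,1],-z]@Rw.T
    C=[(55,45,6),(55,-45,6)]
    r=least_squares(lambda v:np.r_[(proj(pts(v,C),d["K"],d["D"],d["T"])-px).ravel(),v[1]*.3,v[2]*.5],[.2,0,0])
    print("tilt",np.degrees(r.x[0]),"slide",r.x[1:],"res",r.fun)
    W=pts(r.x,[(-55,0,0),(55,0,0),(0,0,0)]); print("near edge, far edge, centre (underside)",np.round(W,1),"tcp",np.round(d["p"],1))
    e=np.array([.981,-.194,0]); print("rel to tcp along e / z:",[(round((w-d["p"])@e,1),round(w[2]-d["p"][2],1)) for w in W])
E
python3 - <<'E'
from fit import *
fit("f.npz",np.array([[206,156],[441,156]],float))
E
```

```text
tilt 12.609273025483835 slide [ 1.02511327 -0.21882003] res [-2.80454152  0.12018787 -2.85412513 -0.07471994  0.30753398 -0.10941001]
near edge, far edge, centre (underside) [[459.6 254.8 128.1]
 [564.9 234.1 152.1]
 [512.3 244.4 140.1]] tcp [502.9 246.3 159.1]
rel to tcp along e / z: [(np.float64(-44.1), np.float64(-31.1)), (np.float64(63.2), np.float64(-7.0)), (np.float64(9.6), np.float64(-19.0))]
```

Tilt is about 12.6°. With the near edge on the ledge, that still clears the far wall by about 10 mm, so it is enough. Moving over the recess.

```bash
python3 -m handwheel '[[[0.53,-0.94,0,0],[0.53,-0.94,0,0],[0.53,-0.94,0,0],[0.53,-0.95,0,0],[0,0,0.6,0],[0,0,0.6,0],[0,0,0.4,0],[0,0,0,0]]]'; python3 - <<'E'
from h import *
c,K,D,T=cam("scene"); a=cv2.resize(c["image"][190:350,140:340],None,fx=2.6,fy=2.6)
c,K,D,T=cam("top"); b=cv2.resize(c["image"][130:260,170:300],(0,0),fx=2,fy=2)
b=cv2.resize(b,(270,a.shape[0]*1)) if 0 else cv2.copyMakeBorder(b,0,a.shape[0]-b.shape[0],0,0,0)
cv2.imwrite("pics/g.png",np.hstack([a,b])); print(a.shape,b.shape)
E
```

```text
clock: 16.52
tcp_pos: [586.7, 344.3, 109.6]
eef_rot: [0.0, 0.995, -0.098, -0.001]
ft_force: [0.1, 1.2, -0.5]
width: 0.157
finger_force: 31.3
(416, 520, 3) (416, 260, 3)
```

View pics/g.png

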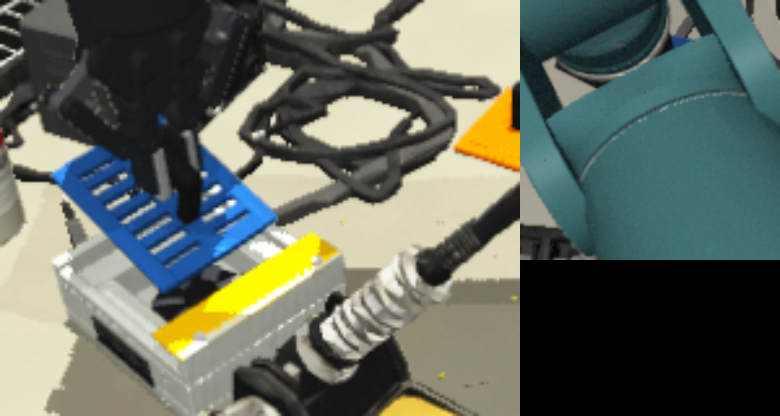

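The scene view shows the cover tilted over the recess, with its near edge from (203,301) to (246,272) just past the lip. I'll check where that edge lies in the extractor frame.

```bash
python3 - <<'E'
from h import *
c,K,D,T=cam("scene"); S=np.array([576.7,347.3]); e=np.array([.981,-.194]); n=np.array([.194,.981])
cv2.imwrite("pics/g2.png",c["image"])
for nm,uv,z in(("near corners",[(203.5,301.5),(245.8,272)],81),("lip free edge top",[(140+152/2.6,190+333/2.6),(140+312/2.6,190+233/2.6)],65)):
    w=back(uv,z,K,D,T)[:,:2]-S; print(nm,np.round(np.c_[w@e,w@n],1))
E
```

```text
near corners [[-34.1  40.9]
 [-30.5 -47.8]]
lip free edge top [[-41.8  59.6]
 [-46.7 -62. ]]
```

```bash
python3 -m handwheel '[[[0,-0.08,0.3,0],[0,0,0.3,0],[0,0,0.25,0],[0,0,0.2,0],[0,0,0.08,0],[0,0,0,0]]]'
```

```text
clock: 17.42
tcp_pos: [587.8, 347.3, 76.7]
eef_rot: [0.0, 0.995, -0.097, -0.0]
ft_force: [-0.8, -0.4, -1.1]
width: 0.16
finger_force: 31.3
```

```bash
python3 -m handwheel '[[[-0.15,0,0.05,0],[-0.2,0,0.03,0],[-0.2,0,0,0],[-0.15,0,0,0],[0,0,0,0]]]'
```

```text
clock: 18.05
tcp_pos: [566.9, 351.5, 74.6]
eef_rot: [-0.0, 0.995, -0.097, 0.0]
ft_force: [0.1, 0.2, -1.6]
width: 0.159
finger_force: 31.3
```

```bash
python3 -m handwheel '[[[0,0,0.1,0],[0.04,0,0.05,0],[0.04,0,0.05,0],[0.04,0,0.05,0],[0.04,0,0.05,0],[0.04,0,0.05,0],[0.04,0,0.05,0],[0.04,0,0.05,0],[0.04,0,0.04,0],[0,0,0,0]]]'; python3 - <<'E'
from h import *
c,K,D,T=cam("scene"); cv2.imwrite("pics/i.png",cv2.resize(c["image"][190:350,140:340],None,fx=3.5,fy=3.5))
E
```

```text
clock: 19.3
tcp_pos: [577.9, 349.5, 61.0]
eef_rot: [-0.001, 0.995, -0.098, 0.001]
ft_force: [3.4, -2.3, 6.9]
width: 0.157
finger_force: 33.4
```

View pics/i.png

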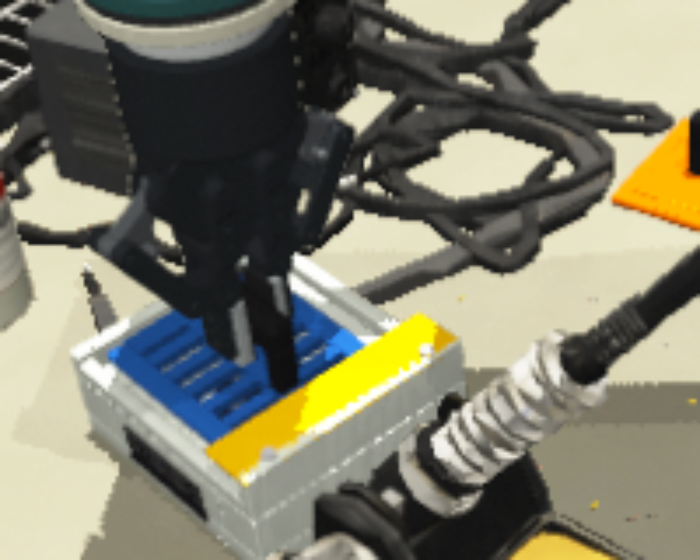

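The cover sits inside the walls with its near edge under the lip, almost flat. Pressing down a little more.

```bash
python3 -m handwheel '[[[0.03,0,0.05,0],[0,0,0.05,0],[0,0,0,0]]]'; python3 -m handwheel '[[[0,0,0.05,0],[0,0,0,0]]]'
```

```text
clock: 19.73
tcp_pos: [579.1, 349.4, 58.4]
eef_rot: [-0.001, 0.995, -0.098, 0.002]
ft_force: [5.1, -2.1, 8.2]
width: 0.158
finger_force: 33.8
clock: 19.98
tcp_pos: [579.3, 349.4, 57.7]
eef_rot: [-0.001, 0.995, -0.098, 0.002]
ft_force: [3.1, -3.4, 14.7]
width: 0.157
finger_force: 34.7
```

```bash
python3 -m handwheel '[[[0,0,0.04,0],[0,0,0,0]]]'; python3 - <<'E'
from h import *
c,K,D,T=cam("wrist"); cv2.imwrite("pics/j.png",c["image"]); s=sensors.observe(); np.savez("j.npz",K=K,D=D,T=T,p=s["tcp_pos"],q=s["eef_rot"])
E
```

```text
clock: 20.23
tcp_pos: [579.3, 349.4, 57.6]
eef_rot: [-0.001, 0.995, -0.098, 0.002]
ft_force: [-1.7, -7.3, 25.4]
width: 0.158
finger_force: 36.3
```

View pics/j.png

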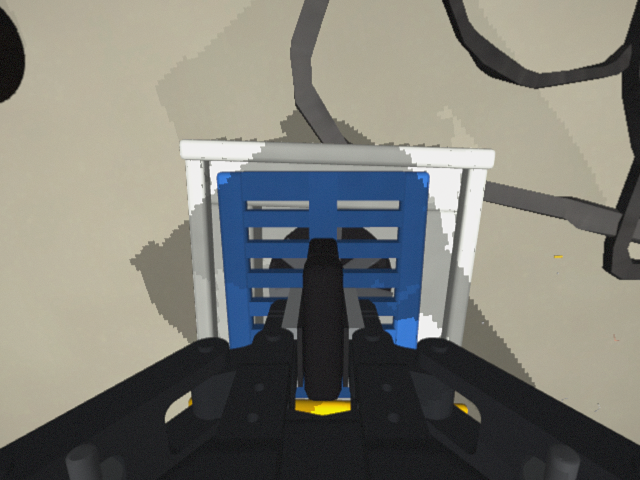

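The wrist view shows the cover flat again: its front edge spans (219,172) to (429,172), 210 px as when level. It lies slightly left of centre, so I'll ease off, nudge it about 3 mm right, then release and rise.

```bash
python3 -m handwheel '[[[0,0,-0.05,0],[0,0.06,0,0],[0,0.06,0,0],[0,0,0,0]]]'; python3 -m handwheel '[[[0,0,0,0],[0,0,0,0],[0,0,0,0],[0,0,0,0],[0,0,0,0],[0,0,0,0]]]' 0; python3 -m handwheel '[[[0,0,-0.3,0],[0,0,-0.7,0],[0,0,-1,0],[0,0,-1,0],[0,0,-1,0],[0,0,-1,0],[-0.5,0,0,0],[-0.5,0,0,0],[0,0,0,0]]]'; python3 - <<'E'
from h import *
c,K,D,T=cam("wrist"); a=cv2.resize(c["image"],(400,300))
c,K,D,T=cam("scene"); b=cv2.resize(c["image"][190:340,140:340],(400,300)); cv2.imwrite("pics/k.png",np.hstack([a,b]))
E
```

```text
clock: 20.78
tcp_pos: [578.1, 346.8, 57.7]
eef_rot: [-0.002, 0.995, -0.097, 0.002]
ft_force: [2.0, 3.9, 11.3]
width: 0.155
finger_force: 34.3
clock: 21.52
tcp_pos: [576.8, 345.8, 55.5]
eef_rot: [0.0, 0.995, -0.097, 0.0]
ft_force: [-1.1, -0.1, -0.2]
width: 1.0
finger_force: 0.0
clock: 22.65
tcp_pos: [546.1, 351.8, 205.2]
eef_rot: [0.0, 0.995, -0.097, -0.0]
ft_force: [0.1, -0.5, 0.8]
width: 1.002
finger_force: 0.0
```

View pics/k.png

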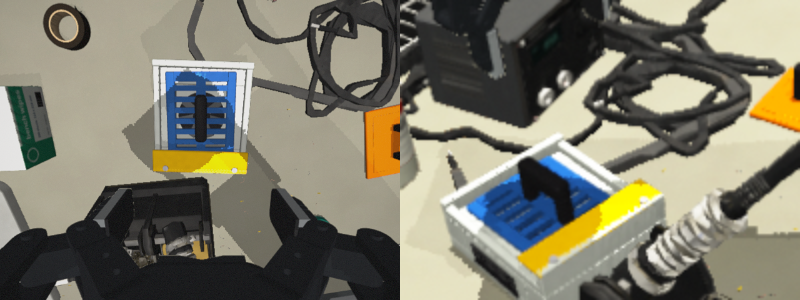

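The cover lies flat in the recess with its near edge under the lip. The gripper is clear of everything and the orange cover and the tin have not moved, so I'm handing it in.

```bash
python3 -c "from rig import robot; print(robot.close_job())"
```

```text
the job is handed in; nothing more can be done
None
```

The blue cover was tilted about 13° (not 18°), hooked under the yellow lip, lowered flat inside the extractor walls and released, and the job was handed in at about 23 s; the orange cover and tin were never touched.

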